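# Change the keyed arbor in a watchmaker's case-holder stand

## Robot

A 7-joint arm with a two-finger parallel gripper is mounted at the origin on the work surface. World frame = base frame: x ahead of the robot, y to its left, z up, the work surface at z = 0. Lengths are in m, angles in degrees, forces in N, time in s.
With the tool pointing down it reaches from about 0.425 to 0.925 m from the base axis. Payload 6.8 kg.
Tool frame: the origin (TCP) lies on the centre line of the jaws, within the pads' length; the fingertips stand 25 mm ahead of it and the grasp point (between the pads) lies 6 mm ahead of it (bot.nose_length is the z of the fingertips in the tool frame, in m); z points along the fingers, y is the line along which they close (so a half turn about z gives the same grasp; the last joint's range is limited). The gripper opens to 88 mm and grips with 3 to 60 N. Pads are 20 mm wide; open, the fingers measure 115 mm over their backs; the gripper's body (75 mm by 178 mm) begins 61 mm behind the grasp point.
Start: joints at [-72.37, 27.33, 1.283, 89.118, -0.659, 63.558, -4.761], TCP at [0.273, 0.618, 0.248] pointing down, gripper open.
Joint ranges: [-169.35, 169.35], [-19.33, 120.38], [-80.79, 83.38], [13.8, 139.57], [-78.32, 258.32], [9.67, 109.79], [-169.56, 169.56]. Speed limits (degrees/s): [136.94, 136.94, 180, 180, 180, 180, 180].

## Interface

Orientations are given as a 3x3 rotation matrix whose columns are the frame's x, y, z axes.
In Python, from rig import bot gives the robot as it stands. The module is installed in compiled form; this text tells all that it offers. Calls block until the motion is done:
- bot.move_ptp(position, orientation): joint-space move of the TCP to a pose.
- bot.move_straight(position, rotation=None, speed=0.15): straight line of the TCP; rotation=None keeps the orientation; speed is the mean speed in m/s.
- bot.move_joints(angles): joint-space move.
- bot.ungrasp() and bot.grab(): open the fingers fully, or close them until they stop; the grip force is fixed at half the most.
- bot.hold(seconds).
- bot.solve_ik(position, orientation): joint angles nearest the present ones, or None.
- bot.read_state(): the state.
- bot.read_camera(name): name is "side" or "top" or "wrist"; returns a dict with "frame" (400x640x3 uint8, red, green, blue), "range_z" (400x640 float32, m along the optical axis (not along the pixel's ray), 0 where there is no reading), "intrinsics" (3x3 intrinsics, pixels), "k1" (the pictures are not rectified: a ray, as slopes to the right and down, at radius r is drawn at 1 + k1 r^2 times it, then the intrinsics apply), "cam_to_world" (4x4, takes a point from camera to world coordinates); the wrist camera has in their place "hand_eye" (4x4, takes a point from camera to tool coordinates, whose origin is the TCP and whose axes are the flange's). Camera axes: x right, y down, z forward; pixel columns grow to the right and rows downward; lengths in m; the calibration is good to about 2 mm. A picture is of the moment at which its call begins: read the wrist's pose just before it.
A pose or a line that the arm cannot do raises bot.IKError and nothing moves.
- bot.finish_job(): hands the job in; it is judged then, once.
Trained networks look in a picture, given as the dict that the camera call returned (one of the last four; its "shot" number tells which), for a name from the list of things; names that differ only in an ending like _2 or _b are one class to them, and where a whole thing is asked for, a point or a joint stands for the part that bears it (a point fixed in the world has none). Each returns a list of dicts, best first, with "p" (0 to 1); they miss things now and then, are a little off and sometimes report something else, mostly with a low value. They report only what shows in the picture. A call takes as long as a camera call.
- bot.find_in(picture, label): "pixel" ([column, row] in pixels, amid what is visible of it).
The state is a dict: "time": time; "joint_positions": joint angles; "qvel": joint speeds; "tau": joint torques, N m; "eef_pos": TCP position; "tool_rot": TCP orientation; "wrist_force": force on the tool from outside, world axes, zero at the start; "torque": the same for the moment, N m; "width": opening from 0.0 (shut) to 1.0 (fully open); "grip_force": force on a finger pad.
Only numpy, scipy, OpenCV 4.12 (cv2) and the standard library are available. Lean on these libraries where they do the work, as an engineer would, in place of code of your own. Each camera call takes 0.05 s, during which the arm holds its last target. There are 200 camera calls.

## Task

Change over the case-holder stand: lift the blue arbor out of its hub, stand it in the blue pot and let it go; then take the red arbor out of the red pot, push its shaft into the hub, turning it until the key slips into the keyway, and keep pushing against the spring ejector until its flange sits fully home on the hub. Finish while still gripping the red arbor and holding it pressed home (if let go, the spring lifts it), as if someone else were about to tighten the clamp. Leave the black loupe, the steel watch case and the brass parts box where they lie.

Things in the scene. Friction and masses are not known exactly. Their poses are not given: they have to be found in the camera images.
- blue_arbor_grip (a point): Arbor, upright; point = centre of its blue grip block, 36 (x) x 24 (y) x 48 mm high; z up the shaft, +x to the key (white line on the block's top). Below the block: flange 48 dia, 6 thick, underside 30 below the point; shaft 20 dia, 40 long, tip 70 below. About 0.18 kg. Starts keyed in the hub, flange 10 above it; lift it straight up, at least 30, to clear the hub.
- blue_arbor_key (a point): Brass key of the blue arbor: a bar 8 mm wide on the +x side of the shaft, reaching 15.5 from the axis, 24 tall, from 32 to 56 mm below the grip centre (the lowest 14 of the shaft carry no key). The point is the middle of the key's lower outer edge. A white tick on the flange lies over it.
- red_arbor_grip (a point): Arbor, upright; point = centre of its red grip block, 36 (x) x 24 (y) x 48 mm high; z up the shaft, +x to the key (white line on the block's top). Below the block: flange 48 dia, 6 thick, underside 30 below the point; shaft 20 dia, 40 long, tip 70 below. About 0.18 kg. Starts standing loosely in the red pot, tip on its floor, flange 2 above its rim; lift it 40 to clear.
- red_arbor_key (a point): Brass key of the red arbor: a bar 8 mm wide on the +x side of the shaft, reaching 15.5 from the axis, 24 tall, from 32 to 56 mm below the grip centre (the lowest 14 of the shaft carry no key). The point is the middle of the key's lower outer edge. A white tick on the flange lies over it.
- stand: Case-holder stand, fixed: grey round base 124 mm dia, 14 high, and on it a steel hub 52 across, flat top 60 above the bench. Origin on the hub axis at bench level, z up; +x points to the keyway (red line on the base, red tick on the hub top). An arbor fully home has its flange on the hub top and its grip centre 90 above the bench.
- hub_mouth (a point): Centre of the bore at the hub's flat top. Bore 22 mm dia, open upwards, for the 20 shaft; keyway in its +x side, 11 wide, reaching 17 from the axis, full height. A key out of line lands on the hub top with the grip centre 116 above the bench; turned in line it drops in.
- ejector (a joint): Brass spring ejector pin in the bottom of the bore, metres pressed down: 0 free (its top 30 mm below the hub top), 0.010 with an arbor fully home, stop at 0.012. The spring pushes up with 5 N when free, 9 N with an arbor home.
- blue_pot: Blue plastic pot fixed to the bench, round, 46 outside, 40 inside diameter, 42 high, inner floor 4 above the bench, with a 52 diameter foot. Empty at the start. Origin at the centre of its underside, on the bench. An arbor standing in it has its grip centre 74 above the bench.
- blue_pot_mouth (a point): Centre of the blue pot's mouth, 42 above the bench.
- red_pot_mouth (a point): Red plastic pot fixed to the bench, round, 46 outside, 40 inside diameter, 42 high, inner floor 4 above the bench, with a 52 diameter foot. Holds the red arbor at the start. The point is the centre of its mouth, 42 above the bench.
- yellow_pot_mouth (a point): Yellow plastic pot fixed to the bench, round, 46 outside, 40 inside diameter, 42 high, inner floor 4 above the bench, with a 52 diameter foot. Empty, not needed. The point is the centre of its mouth, 42 above the bench.
- loupe: Black eye loupe, 34 diameter, 26 high, standing loose on the bench; origin under its centre. Leave alone.
- watch_case: Steel watch case ring, 42 diameter, 9 high, loose on the bench; origin under its centre. Leave alone.
- parts_box: Small closed brass box 60 x 45 x 22 high, loose on the bench; origin under its centre. Leave alone.

How it is judged (in metres and radians):
On the way, in this order (a step that is already met when the one before it is completed fails the run):
1. the blue arbor stands released in the blue pot (horizontal distance between blue_arbor_grip and blue_pot_mouth below 0.016 m and z of blue_arbor_grip in the frame of blue_pot between 0.066 and 0.081 m and angle between blue_arbor_grip's own z axis and vertical below 0.25 rad and contact force between the fingers and blue_arbor below 0.1 N and linear speed of blue_arbor below 0.03 m/s), for 0.2 s.
2. the red arbor's key has slipped into the keyway (horizontal distance between red_arbor_grip and hub_mouth below 0.005 m and angle between red_arbor_grip's own z axis and vertical below 0.06 rad and angle between the x axis of red_arbor_grip and the x axis of stand, either way round below 0.25 rad and z of red_arbor_grip in the frame of stand below 0.106 m), for 0.1 s.
At the end, for the whole second after the job is handed in: The blue arbor stands released in the blue pot (axis within 16 mm of the pot's at the grip, tilt under 0.25 rad); the red arbor is keyed in the hub, upright, its flange within 2 mm of the hub top, the ejector pressed at least 8 mm, the fingers still gripping it and holding it there (all of step 1 and horizontal distance between red_arbor_grip and hub_mouth below 0.005 m and angle between red_arbor_grip's own z axis and vertical below 0.06 rad and angle between the x axis of red_arbor_grip and the x axis of stand, either way round below 0.25 rad and z of red_arbor_grip in the frame of stand below 0.092 m and value of joint ejector above 0.008 m and contact force between the fingers and red_arbor above 1 N and linear speed of red_arbor below 0.02 m/s); the arm keeps its last pose, push and grip.
It fails at once if the loupe was disturbed (moved over 25 mm) (distance of loupe from where it was at the start of the episode above 0.025 m).
It fails at once if the watch case was disturbed (moved over 25 mm) (distance of watch_case from where it was at the start of the episode above 0.025 m).
It fails at once if the parts box was disturbed (moved over 25 mm) (distance of parts_box from where it was at the start of the episode above 0.025 m).
It also fails if it takes over 58 s, if anything falls off the work surface, if the arm or the gripper's body presses on something with over 40 N, if the wrist force passes 120 N, or if a joint passes its speed limit or range.

## Working session

There is one attempt and no reset: what is moved stays moved. The work goes in short steps, each a Python script; the robot and the scene stay as the last script left them, time stands still between calls to the robot, and variables do not carry over. Pictures are saved under pics/ and viewed, at most 10 in all, crops included, and the job is handed in when it is done.

```bash
mkdir -p pics; python3 - <<'E'
from rig import bot
import cv2,pickle
s=bot.read_state(); print(s['time'],s['eef_pos'],s['tool_rot'],s['wrist_force'])
d={}
for n in ('top','side'):
    p=bot.read_camera(n); d[n]=p
    cv2.imwrite(f'pics/{n}0.png',p['frame'][:,:,::-1]); print(n,p['k1'],p['intrinsics'].tolist(),p['cam_to_world'].tolist())
    for l in ['blue_arbor_grip','red_arbor_grip','stand','blue_pot','yellow_pot_mouth','loupe','watch_case','parts_box']:
        print(l,[(r['pixel'],round(r['p'],2)) for r in bot.find_in(p,l)][:2])
pickle.dump(d,open('d0.pkl','wb'))
E
```

```text
0.0 [0.27244307 0.61699416 0.24671939] [[-9.14778703e-01  4.03954909e-01 -5.95731047e-04]
 [ 4.03955334e-01  9.14777274e-01 -1.62072206e-03]
 [-1.09737408e-04 -1.72325076e-03 -9.99998509e-01]] [-0.16450822  0.1311801   0.09974155]
top -0.060449469809288586 [[436.0130804866849, 0.0, 321.0675070204178], [0.0, 436.0130804866849, 199.18400250110005], [0.0, 0.0, 1.0]] [[-0.013605427465965539, -0.9938683858345216, 0.10972932143301896, 0.43365919474007614], [-0.9998658986326585, 0.014523025104640552, 0.0075674628057468595, -0.035480970262015896], [-0.009114663733497315, -0.10961164801467237, -0.9939326986896713, 0.9934608379849978], [0.0, 0.0, 0.0, 1.0]]
blue_arbor_grip [([183.7, 170.4], 0.61)]
red_arbor_grip [([449.6, 185.6], 0.73), ([308.7, 188.4], 0.71)]
stand [([198.0, 180.5], 0.65)]
blue_pot [([449.3, 186.0], 0.95)]
yellow_pot_mouth []
loupe [([271.0, 125.0], 0.69)]
watch_case [([350.0, 128.8], 0.68)]
parts_box [([266.6, 268.9], 0.82)]
side -0.008255313925921118 [[461.56710006816786, 0.0, 317.12935578021904], [0.0, 461.56710006816786, 196.13203036980443], [0.0, 0.0, 1.0]] [[0.9778349429703694, -0.1473798366302294, 0.1487212428033775, 0.4050800371624006], [-0.20920948958011593, -0.7161695062247807, 0.665832282052606, -0.5636537635524528], [0.008379366071584633, -0.6821879668453561, -0.7311288286722373, 0.7203324281877896], [0.0, 0.0, 0.0, 1.0]]
blue_arbor_grip [([319.0, 108.6], 0.84)]
red_arbor_grip [([334.2, 209.0], 0.78)]
stand [([322.3, 139.0], 0.76)]
blue_pot [([387.6, 379.5], 0.95)]
yellow_pot_mouth [([340.8, 284.8], 0.93)]
loupe [([394.1, 182.7], 0.8), ([387.9, 379.2], 0.15)]
watch_case [([413.4, 252.0], 0.5), ([321.8, 110.0], 0.35)]
parts_box [([237.5, 204.0], 0.63), ([394.9, 182.4], 0.37)]
```

View pics/top0.png

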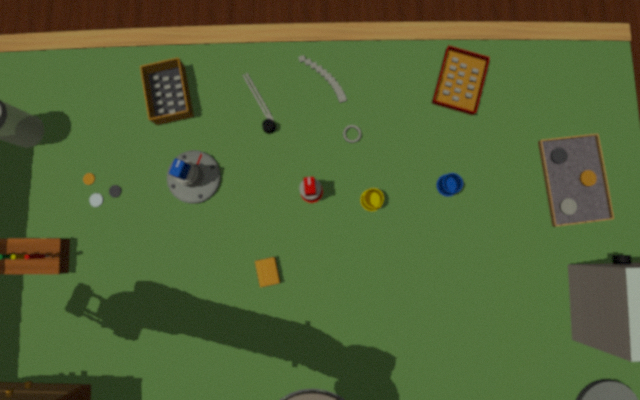

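View pics/side0.png

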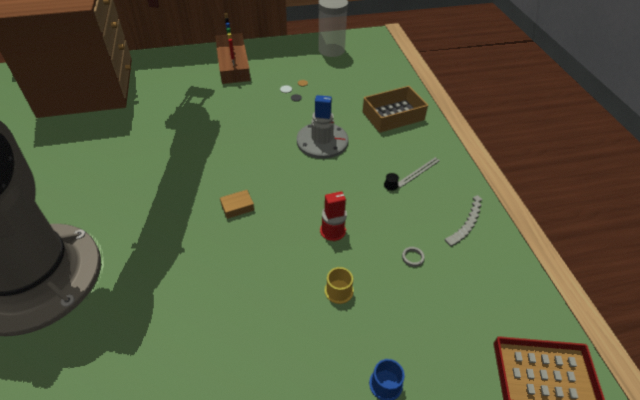

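The top view shows the stand with the blue arbor at about (190,175), the red arbor in its pot at (311,188), the yellow pot at (373,199) and the empty blue pot at (450,185). The loupe is at (269,126), the watch case at (352,133) and the box at (267,271). Next I'll turn these into coordinates and look from close up with the wrist camera.

```bash
cat > h.py <<'E'
import numpy as np, cv2
from rig import bot
def cloud(p,T=None):
    """world xyz for each pixel (400x640x3)"""
    T=p['cam_to_world'] if T is None else T
    K=p['intrinsics']; v,u=np.mgrid[0:400,0:640].astype(float)
    k1=p['k1']; D=np.array([(u-K[0,2])/K[0,0],(v-K[1,2])/K[1,1]])
    U=D.copy()
    for _ in range(15): U=D/(1+k1*(U**2).sum(0))
    z=p['range_z']; P=np.stack([U[0]*z,U[1]*z,z],-1)
    W=P@T[:3,:3].T+T[:3,3]; W[z<=0]=np.nan
    return W
def tool():
    s=bot.read_state(); T=np.eye(4); T[:3,:3]=s['tool_rot']; T[:3,3]=s['eef_pos']; return T
def wrist():
    T=tool(); p=bot.read_camera('wrist'); return p,T@p['hand_eye']
def down(a):
    """tool down, closing axis y at angle a deg (world)"""
    a=np.radians(a); y=np.array([np.cos(a),np.sin(a),0]); z=np.array([0,0,-1.]); return np.stack([np.cross(y,z),y,z],1)
def hsv(p): return cv2.cvtColor(p['frame'],cv2.COLOR_RGB2HSV)
E
python3 - <<'E'
from h import *
import pickle
d=pickle.load(open('d0.pkl','rb'))
for n in d:
    p=d[n]; W=cloud(p); H=hsv(p)
    h,s,v=[H[...,i].astype(int) for i in range(3)]
    vol=(W[...,0]>.3)&(W[...,0]<.95)&(abs(W[...,1])<.6)
    for name,m in (('blue',(h>105)&(h<128)&(s>150)),('red',((h<6)|(h>174))&(s>170)),('yel',(h>22)&(h<32)&(s>170)),('dark/grey',(s<60)&(W[...,2]>.01))):
        q=m&vol&(W[...,2]>.006); nn,lab=cv2.connectedComponents(q.astype(np.uint8))
        for i in range(1,nn):
            P=W[lab==i]
            if len(P)>25:
                t=P[P[:,2]>np.percentile(P[:,2],95)-.006]
                print(n,name,len(P),'min',P.min(0).round(3),'max',P.max(0).round(3),'topmid',((t.min(0)+t.max(0))/2).round(3),'rect',np.round(cv2.minAreaRect(t[:,:2].astype(np.float32)*1000)[1:],0) if 0 else '')
p=bot.read_camera('wrist'); print(p['hand_eye'].round(3).tolist(),p['intrinsics'].round(0).tolist(),p['k1'])
E
```

```text
top blue 220 min [0.581 0.251 0.084] max [0.618 0.28  0.127] topmid [0.6   0.266 0.123] rect 
top blue 226 min [ 0.548 -0.341  0.006] max [ 0.592 -0.296  0.044] topmid [ 0.57  -0.319  0.04 ] rect 
top red 71 min [ 0.865 -0.427  0.009] max [ 0.9   -0.33   0.024] topmid [ 0.882 -0.378  0.019] rect 
top red 49 min [ 0.739 -0.382  0.006] max [ 0.765 -0.301  0.022] topmid [ 0.75  -0.346  0.019] rect 
top red 147 min [ 0.544 -0.016  0.085] max [0.578 0.006 0.102] topmid [ 0.561 -0.005  0.098] rect 
top red 58 min [0.417 0.576 0.06 ] max [0.425 0.588 0.118] topmid [0.42  0.582 0.114] rect 
top yel 161 min [ 0.517 -0.162  0.006] max [ 0.562 -0.121  0.045] topmid [ 0.54  -0.142  0.041] rect 
top dark/grey 26 min [0.81  0.299 0.01 ] max [0.821 0.313 0.017] topmid [0.815 0.306 0.014] rect 
top dark/grey 77 min [0.7   0.079 0.012] max [0.73 0.1  0.03] topmid [0.715 0.09  0.026] rect 
top dark/grey 95 min [ 0.619 -0.6    0.01 ] max [ 0.654 -0.564  0.016] topmid [ 0.636 -0.582  0.013] rect 
top dark/grey 1662 min [0.54  0.205 0.01 ] max [0.659 0.327 0.123] topmid [0.599 0.264 0.096] rect 
top dark
[... 1677 characters left out ...]
 -0.357  0.01 ] max [ 0.876 -0.343  0.014] topmid [ 0.871 -0.35   0.012] rect 
side dark/grey 65 min [ 0.777 -0.383  0.01 ] max [ 0.789 -0.368  0.017] topmid [ 0.783 -0.376  0.014] rect 
side dark/grey 62 min [ 0.797 -0.389  0.01 ] max [ 0.808 -0.375  0.016] topmid [ 0.803 -0.382  0.013] rect 
side dark/grey 64 min [ 0.817 -0.395  0.01 ] max [ 0.83  -0.381  0.016] topmid [ 0.823 -0.388  0.013] rect 
side dark/grey 65 min [ 0.836 -0.402  0.01 ] max [ 0.849 -0.388  0.016] topmid [ 0.842 -0.395  0.013] rect 
[[-0.0, -0.97, -0.242, 0.067], [1.0, -0.0, 0.0, 0.0], [-0.001, -0.242, 0.97, -0.138], [0.0, 0.0, 0.0, 1.0]] [[279.0, 0.0, 319.0], [0.0, 279.0, 197.0], [0.0, 0.0, 1.0]] 0.0053422381799871944
```

```bash
python3 - <<'E'
from h import *
import pickle
bot.move_ptp([.6,.265,.23],down(66))
p,T=wrist(); pickle.dump((p,T),open('w1.pkl','wb'))
cv2.imwrite('pics/w1.png',p['frame'][:,:,::-1]); print(bot.read_state()['time'])
for l in ['blue_arbor_grip','blue_arbor_key','stand']: print(l,bot.find_in(p,l)[:2])
E
```

```text
2.7583
blue_arbor_grip [{'pixel': [319.8, 190.2], 'p': 0.69}]
blue_arbor_key [{'pixel': [319.9, 190.7], 'p': 0.57}]
stand [{'pixel': [318.6, 164.5], 'p': 0.75}]
```

View pics/w1.png

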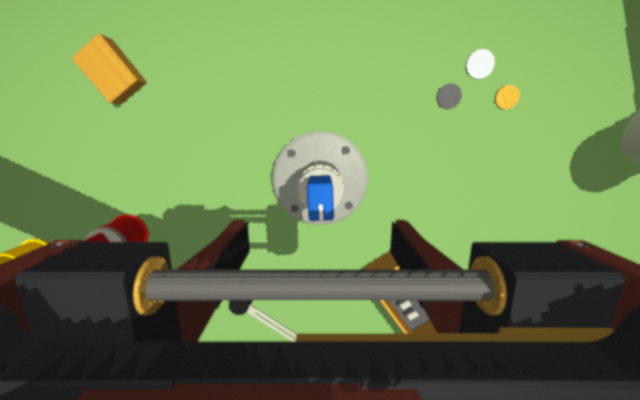

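The blue block is centred at about (320,198). Its white line, at (321,211), points toward tool −x, so the yaw is already nearly aligned. Next I'll refine the pose from depth.

```bash
cat >> h.py <<'E'
def block(p,T,col,zt):
    """pose of a grip block: centre xy (mm), size, angle of long axis (deg) from its top face at height zt"""
    W=cloud(p,T); H=hsv(p); h,s,v=[H[...,i].astype(int) for i in range(3)]
    m=((h>100)&(h<130)&(s>120)) if col=='b' else (((h<8)|(h>172))&(s>120))
    vol=(np.hypot(W[...,0]-T[0,3],W[...,1]-T[1,3])<.15)
    c=m&vol&(W[...,2]>zt-.03); 
    zz=np.nanpercentile(W[...,2][c],80); m=(vol&(abs(W[...,2]-zz)<.004)).astype(np.uint8)
    n,lab,st,ce=cv2.connectedComponentsWithStats(m); i=1+np.argmax([np.sum(c[lab==j]) for j in range(1,n)])
    P=W[lab==i]; r=cv2.minAreaRect((P[:,:2]*1000).astype(np.float32)); b=cv2.boxPoints(r)
    e=[b[1]-b[0],b[2]-b[1]]; e=max(e,key=np.linalg.norm)
    wl=(lab==i)&(s<90)&(v>120); 
    return dict(n=len(P),z=round(float(np.median(P[:,2])),4),c=np.round(r[0],1),mean=(P[:,:2].mean(0)*1000).round(1),size=np.round(r[1],1),ang=round(float(np.degrees(np.arctan2(e[1],e[0]))),1),white=(W[wl][:,:2].mean(0)*1000).round(1))
E
python3 - <<'E'
from h import *
import pickle
p,T=pickle.load(open('w1.pkl','rb'))
print(block(p,T,'b',.124))
W=cloud(p,T); Z=W[...,2]; near=np.hypot(W[...,0]-.6,W[...,1]-.265)<.09
for lo,hi in ((.008,.020),(.055,.065),(.07,.08)):
    m=near&(Z>lo)&(Z<hi); P=(W[m][:,:2]*1000).astype(np.float32); print(lo,len(P),cv2.minEnclosingCircle(P),P.min(0),P.max(0))
d=pickle.load(open('d0.pkl','rb'))
for n in d:
    W=cloud(d[n]);Z=W[...,2];near=np.hypot(W[...,0]-.6,W[...,1]-.265)<.09
    P=(W[near&(Z>.008)&(Z<.02)][:,:2]*1000).astype(np.float32); print(n,cv2.minEnclosingCircle(P))
    H=hsv(d[n]).astype(int);m=near&(Z>.008)&(Z<.07)&((H[...,0]<10)|(H[...,0]>165))&(H[...,1]>110); P=W[m]; print('redline',len(P),P.round(3).tolist()[:12])
    print(block(d[n],np.array([[1,0,0,.6],[0,1,0,.265],[0,0,1,0],[0,0,0,1]])@np.eye(4) if 0 else d[n]['cam_to_world'],'b',.124) if 0 else '')
E
```

```text
{'n': 987, 'z': 0.1241, 'c': array([598. , 268.5]), 'mean': array([597.5, 268.9]), 'size': array([23.7, 35.8]), 'ang': -23.1, 'white': array([607.3, 266.4])}
0.008 4878 ((598.3731079101562, 268.66790771484375), 61.927223205566406) [536.8163 207.1512] [659.8479  330.45718]
0.055 188 ((597.8098754882812, 268.8363952636719), 26.200342178344727) [572.38    242.76202] [611.7033  294.44873]
0.07 639 ((598.3790893554688, 268.525634765625), 24.04505157470703) [574.5427 244.4982] [621.55524 292.47858]
top ((599.5888671875, 266.2776794433594), 62.43566131591797)
redline 22 [[0.648, 0.249, 0.016], [0.649, 0.248, 0.011], [0.646, 0.251, 0.015], [0.645, 0.249, 0.016], [0.647, 0.249, 0.009], [0.643, 0.251, 0.016], [0.645, 0.251, 0.009], [0.642, 0.252, 0.013], [0.641, 0.249, 0.014], [0.639, 0.254, 0.014], [0.638, 0.251, 0.016], [0.637, 0.255, 0.011]]

side ((601.1710815429688, 265.96282958984375), 62.94497299194336)
redline 9 [[0.629, 0.254, 0.015], [0.633, 0.257, 0.012], [0.634, 0.255, 0.014], [0.637, 0.254, 0.014], [0.639, 0.255, 0.013], [0.642, 0.255, 0.012], [0.646, 0.25, 0.013], [0.648, 0.25, 0.012], [0.649, 0.247, 0.015]]
```

```bash
cat >> h.py <<'E'
def st(tag=''):
    s=bot.read_state(); print(tag,'t',round(s['time'],2),'pos',s['eef_pos'].round(4),'F',s['wrist_force'].round(1),'M',s['torque'].round(2),'w',round(s['width']*88,1),'grip',round(s['grip_force'],1),'yaw',round(float(np.degrees(np.arctan2(s['tool_rot'][1][1],s['tool_rot'][0][1]))),2)); return s
E
python3 - <<'E'
from h import *
bot.move_straight([.5982,.2685,.106],down(66.9),speed=.12); st('down')
bot.grab(); st('grab')
bot.move_straight([.5982,.2685,.150],speed=.08); st('lift')
bot.move_straight([.5982,.2685,.2],speed=.2)
bot.move_ptp([.571,-.319,.2],down(66.9)); st('over')
p,T=wrist(); cv2.imwrite('pics/w2.png',p['frame'][:,:,::-1]); import pickle; pickle.dump((p,T),open('w2.pkl','wb'))
E
```

```text
down t 4.09 pos [0.5988 0.2687 0.1069] F [-0.3  0.1 -0.2] M [-0.03  0.01  0.02] w 88.1 grip 0.0 yaw 66.89
grab t 5.09 pos [0.5982 0.2685 0.106 ] F [ 0.3 -0.2 -0.8] M [0.04 0.   0.04] w 23.7 grip 29.9 yaw 66.9
lift t 5.79 pos [0.598  0.2685 0.15  ] F [-0.7 -0.1 -2.5] M [-0.01  0.   -0.01] w 24.2 grip 29.9 yaw 66.91
over t 8.3 pos [ 0.5719 -0.3174  0.1998] F [-0.4  0.3 -2. ] M [0.05 0.02 0.01] w 23.9 grip 29.9 yaw 67.03
```

View pics/w2.png

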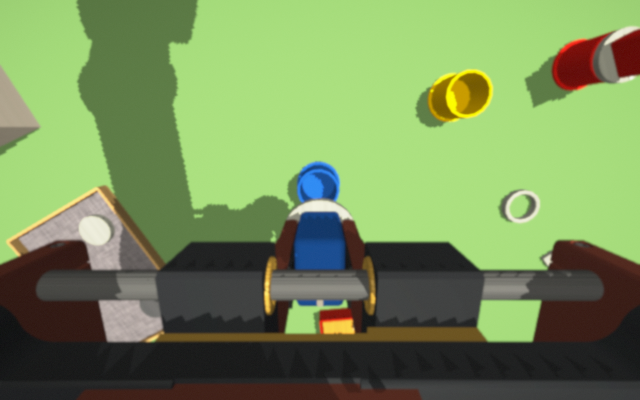

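The blue arbor is gripped squarely (block and flange at 320,245) and the blue pot's rim shows behind it at about (319,182). I'll fit the rim and place the arbor.

```bash
cat >> h.py <<'E'
from scipy.optimize import least_squares
def rim(p,T,c0):
    """pot axis from outer wall/rim points (radius 20..23, z .039-.045)"""
    W=cloud(p,T); m=(np.hypot(W[...,0]-c0[0],W[...,1]-c0[1])<.035)&(abs(W[...,2]-.042)<.0025)
    P=W[m][:,:2]; r=least_squares(lambda q:np.hypot(*(P-q).T)-.0215,c0,loss='soft_l1',f_scale=.001); return len(P),r.x.round(4),round(float(np.sqrt(np.mean(r.fun**2))),4)
E
python3 - <<'E'
from h import *
import pickle
p,T=pickle.load(open('w2.pkl','rb')); print(rim(p,T,np.array([.571,-.319])))
d=pickle.load(open('d0.pkl','rb'))
for n in d: print(n,rim(d[n],d[n]['cam_to_world'],np.array([.571,-.319])))
E
```

```text
(249, array([ 0.57  , -0.3178]), 0.0009)
top (75, array([ 0.5715, -0.3191]), 0.0009)
side (185, array([ 0.5723, -0.3182]), 0.0011)
```

```bash
python3 - <<'E'
from h import *
import pickle
R=down(66.9)
bot.move_straight([.5703,-.3178,.2],R); bot.move_straight([.5703,-.3178,.0815],speed=.1); st('low')
bot.ungrasp(); bot.hold(.3); st('open')
bot.move_straight([.5703,-.3178,.2],speed=.2)
p,T=wrist(); print(block(p,T,'b',.098))
bot.move_ptp([.561,-.005,.2],R)
bot.hold(.2)
p,T=wrist(); st('red'); pickle.dump((p,T),open('w3.pkl','wb')); cv2.imwrite('pics/w3.png',p['frame'][:,:,::-1])
print(block(p,T,'r',.098))
E
```

```text
low t 9.93 pos [ 0.5708 -0.3181  0.0823] F [-0.3  0.  -2.4] M [ 0.07 -0.02 -0.  ] w 24.3 grip 29.9 yaw 66.9
open t 11.31 pos [ 0.5703 -0.3178  0.0815] F [-0.1 -0.2 -0.2] M [ 0.01 -0.04 -0.08] w 87.8 grip 0.0 yaw 66.9
{'n': 1016, 'z': 0.0982, 'c': array([ 570.9, -317.8]), 'mean': array([ 570.3, -317.3]), 'size': array([23.4, 35.3]), 'ang': -22.5, 'white': array([ 580.9, -320.7])}
red t 13.54 pos [ 0.5611 -0.0062  0.2   ] F [0.2 0.9 0.4] M [-0.01 -0.07  0.04] w 87.9 grip 0.0 yaw 66.79
{'n': 10714, 'z': 0.279, 'c': array([557.7,  47.7]), 'mean': array([557.6,  55.8]), 'size': array([63.5, 21.6]), 'ang': 66.8, 'white': array([548.1,  31.4])}
```

View pics/w3.png

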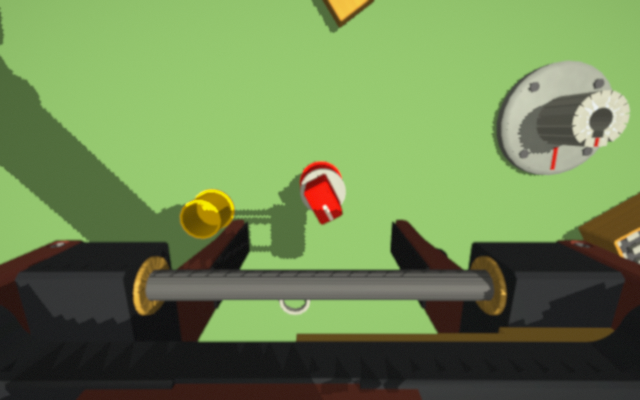

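The blue arbor now stands upright in its pot. The red block is at (322,198) with its white line at (329,211), rotated about 20° from the blue one's heading. The robot's own parts spoiled the segmentation, so I'll cap the height and re-measure, and read the hub at (600,118) as well.

```bash
sed -i 's/c=m&vol&(W\[...,2\]>zt-.03); /c=m\&vol\&(abs(W[...,2]-zt)<.01)/' h.py; python3 - <<'E'
from h import *
import pickle
p,T=pickle.load(open('w3.pkl','rb')); print(block(p,T,'r',.098))
W=cloud(p,T);Z=W[...,2];near=np.hypot(W[...,0]-.598,W[...,1]-.268)<.09
for lo,hi in ((.011,.017),(.058,.063)):
    P=(W[near&(Z>lo)&(Z<hi)][:,:2]*1000).astype(np.float32); print(lo,len(P),cv2.minEnclosingCircle(P))
H=hsv(p).astype(int);m=near&(Z>.008)&(Z<.07)&((H[...,0]<10)|(H[...,0]>165))&(H[...,1]>110); P=W[m]
for lo,hi in ((0,.02),(.05,.07)):
    q=P[(P[:,2]>lo)&(P[:,2]<hi)]; d=q[:,:2]-[.5982,.2686]; print(len(q),q.mean(0).round(4),np.degrees(np.arctan2(*d.mean(0)[::-1])))
E
```

```text
{'n': 1018, 'z': 0.0982, 'c': array([561.2,  -2.8]), 'mean': array([560.6,  -2.5]), 'size': array([35.5, 24. ]), 'ang': 4.6, 'white': array([570.3,  -2.2])}
0.011 6180 ((597.40625, 267.2699890136719), 62.29884338378906)
0.058 2124 ((599.00732421875, 267.7831726074219), 27.639524459838867)
105 [0.6373 0.2532 0.0151] -21.48324438946639
36 [0.6181 0.2609 0.0608] -21.220621549064607
```

```bash
python3 - <<'E'
from h import *
R=down(94.6); c=[.5609,-.0026]
bot.move_straight([*c,.2],R); bot.move_straight([*c,.080],speed=.12); st('down')
bot.grab(); st('grab')
bot.move_straight([*c,.13],speed=.1); st('lift')
bot.move_straight([*c,.2],speed=.2)
h=[.5982,.2686]; bot.move_ptp([*h,.2],down(68)); bot.move_straight([*h,.145],down(68)); bot.hold(.2); s0=st('over')
for z in (.138,.133,.129,.126,.123):
    bot.move_straight([*h,z],speed=.04); bot.hold(.1); s=st('d')
    if s['wrist_force'][2]-s0['wrist_force'][2]>4 or np.hypot(*(s['wrist_force']-s0['wrist_force'])[:2])>6: print('stop');break
E
```

```text
down t 15.32 pos [ 0.5615 -0.0026  0.0807] F [ 0.6 -0.9  0.6] M [ 0.01  0.   -0.  ] w 88.1 grip 0.0 yaw 94.59
grab t 16.32 pos [ 0.5609 -0.0026  0.08  ] F [ 0.5 -0.6  0.4] M [ 0.01 -0.02 -0.02] w 23.7 grip 30.0 yaw 94.6
lift t 16.98 pos [ 0.5605 -0.0025  0.1297] F [-0.3 -0.4 -2.3] M [ 0.05  0.06 -0.02] w 23.7 grip 30.0 yaw 94.61
over t 19.26 pos [0.599  0.2687 0.1464] F [ 0.3 -0.  -2. ] M [-0.02  0.    0.02] w 23.6 grip 30.0 yaw 67.98
d t 19.68 pos [0.5982 0.2687 0.1379] F [ 0.2 -0.5 -1.2] M [-0.02  0.02 -0.03] w 23.9 grip 30.0 yaw 68.01
d t 20.06 pos [0.5982 0.2686 0.1329] F [ 0.3 -0.6 -1.8] M [0.01 0.04 0.01] w 23.8 grip 30.0 yaw 68.0
d t 20.41 pos [0.5982 0.2686 0.1289] F [ 0.3  0.3 -2.4] M [-0.02  0.03 -0.02] w 24.0 grip 30.0 yaw 68.0
d t 20.76 pos [0.5982 0.2686 0.126 ] F [-1.2  0.5 -1.3] M [-0.01 -0.02 -0.05] w 23.8 grip 30.0 yaw 68.0
d t 21.11 pos [0.5982 0.2686 0.123 ] F [-0.1 -0.3 -1.8] M [0.   0.   0.04] w 24.1 grip 30.0 yaw 68.0
```

The shaft has entered the bore without any force. Next I'll go on down through key entry.

```bash
python3 - <<'E'
from h import *
h=[.5982,.2686]
for z in (.120,.118,.115,.112,.109,.106,.103,.100,.098,.0965):
    bot.move_straight([*h,z],speed=.04); bot.hold(.1); s=st('d')
    if z>.108 and s['wrist_force'][2]>3 or s['wrist_force'][2]>16 or np.hypot(*s['wrist_force'][:2])>6: print('stop');break
E
```

```text
d t 21.46 pos [0.5982 0.2686 0.1199] F [ 1.  -0.3 -1.9] M [-0.02  0.02  0.06] w 24.0 grip 30.0 yaw 68.0
d t 21.81 pos [0.5982 0.2686 0.118 ] F [-0.9  0.1 -2.5] M [ 0.    0.01 -0.03] w 23.8 grip 30.0 yaw 68.0
d t 22.16 pos [0.5982 0.2686 0.1149] F [-0.7 -0.1 -1.5] M [-0.  0.  0.] w 24.3 grip 30.0 yaw 68.0
d t 22.51 pos [0.5982 0.2686 0.1119] F [ 0.1 -0.1 -0.9] M [-0.04 -0.06  0.04] w 23.9 grip 30.0 yaw 68.0
d t 22.86 pos [0.5982 0.2686 0.1089] F [-0.  -0.8 -1.5] M [0.03 0.03 0.01] w 23.6 grip 30.0 yaw 68.0
d t 23.21 pos [0.5983 0.2686 0.1061] F [ 0.4 -0.1 -0.6] M [ 0.02 -0.15 -0.  ] w 23.8 grip 30.0 yaw 68.0
d t 23.56 pos [0.5984 0.2687 0.1034] F [-1.3 -0.6  3.2] M [-0.12  0.17 -0.03] w 24.3 grip 30.0 yaw 68.0
d t 23.91 pos [0.5984 0.2687 0.1003] F [-0.9 -0.4  5.3] M [-0.11  0.23  0.  ] w 23.9 grip 30.0 yaw 68.0
d t 24.26 pos [0.5984 0.2687 0.0985] F [-1.1 -0.2  5.4] M [-0.13  0.33  0.02] w 23.8 grip 30.0 yaw 68.0
d t 24.61 pos [0.5984 0.2687 0.0971] F [-0.6 -0.5  6. ] M [-0.22  0.36 -0.03] w 23.8 grip 30.0 yaw 68.0
```

```bash
python3 - <<'E'
from h import *
h=[.5982,.2686]
for z in (.0955,.0945,.0935,.0925,.0915):
    bot.move_straight([*h,z],speed=.02); bot.hold(.2); s=st('d')
    if s['wrist_force'][2]>15: print('stop');break
p,T=wrist(); print(block(p,T,'r',.114))
q=bot.read_camera('side'); cv2.imwrite('pics/s1.png',cv2.resize(q['frame'][60:180,240:400,::-1],None,fx=4,fy=4))
W=cloud(q); H=hsv(q).astype(int); near=np.hypot(W[...,0]-.6,W[...,1]-.266)<.03
m=near&((H[...,0]<8)|(H[...,0]>172))&(H[...,1]>120)&(W[...,2]>.07); print(W[m].min(0),W[m].max(0))
E
```

```text
d t 25.06 pos [0.5984 0.2687 0.0961] F [-0.5 -1.3  6.9] M [-0.21  0.4  -0.05] w 23.8 grip 30.0 yaw 68.0
d t 25.51 pos [0.5984 0.2687 0.096 ] F [-4.1 -2.5 12.8] M [-0.45  0.9   0.  ] w 24.0 grip 30.0 yaw 68.0
d t 25.96 pos [0.5985 0.2687 0.096 ] F [-5.9 -2.6 20.5] M [-0.73  1.57  0.01] w 23.9 grip 30.0 yaw 67.99
stop
{'n': 1927, 'z': 0.1141, 'c': array([589.2, 272.6]), 'mean': array([588.6, 273. ]), 'size': array([41.8, 16.4]), 'ang': 66.1, 'white': array([nan, nan])}
[0.58190615 0.2401886  0.07118036] [0.61738749 0.26426197 0.20396098]h.py:32: RuntimeWarning: Mean of empty slice.
  return dict(n=len(P),z=round(float(np.median(P[:,2])),4),c=np.round(r[0],1),mean=(P[:,:2].mean(0)*1000).round(1),size=np.round(r[1],1),ang=round(float(np.degrees(np.arctan2(e[1],e[0]))),1),white=(W[wl][:,:2].mean(0)*1000).round(1))
  ret = um.true_divide(
```

View pics/s1.png

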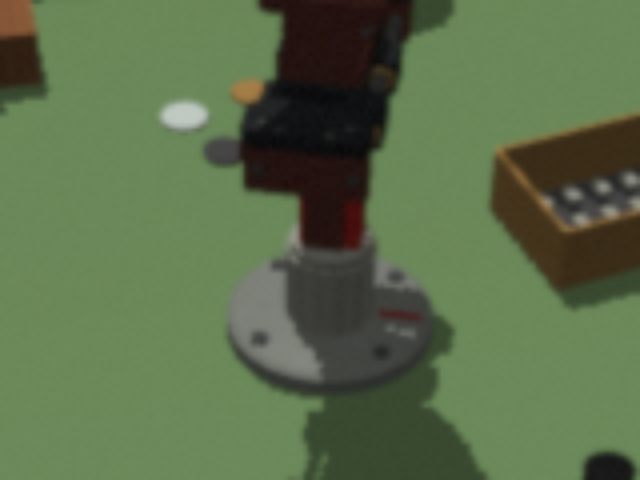

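The arm stopped hard at TCP z = 0.096 (grip centre 0.090). The block top reads 0.114 and the crop shows the flange down on the hub at about (330,245), so the arbor is home. I'll check that it stays there, then hand in.

```bash
python3 - <<'E'
from h import *
bot.move_straight([.5982,.2686,.0937],speed=.02)
bot.hold(.5); a=st(); bot.hold(.7); b=st()
p=bot.read_camera('top'); 
W=cloud(p);H=hsv(p).astype(int);m=(abs(H[...,0]-116)<12)&(H[...,1]>120)&(np.hypot(W[...,0]-.571,W[...,1]+.318)<.03)&(W[...,2]>.08); print(W[m].mean(0))
if abs(a['eef_pos'][2]-b['eef_pos'][2])<5e-4 and b['eef_pos'][2]<.0968: print(bot.finish_job())
E
```

```text
t 26.81 pos [0.5984 0.2687 0.096 ] F [-6.7 -2.3 19.8] M [-0.74  1.43 -0.03] w 23.8 grip 30.0 yaw 67.99
 t 27.51 pos [0.5985 0.2687 0.096 ] F [-5.6 -2.4 19. ] M [-0.72  1.41 -0.01] w 24.2 grip 30.0 yaw 67.99
[ 0.57053322 -0.31583017  0.09514232]
the job is handed in; nothing more can be done
None
```

I handed the job in at about 27.5 s with the blue arbor standing released in the blue pot and the red arbor keyed in the hub, still gripped and pressed home with about 20 N; the judge's verdict was not reported.

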